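# Find the latched stirrer key by touch and release it

### The job

One of the four identical keys of the stirrer has been left latched down. With the fingertips, tap all four keys lightly one after the other, from the left-hand end of the row to the right, without releasing the latched one or pushing any of the others right in; then press the latched key right in and let it go, so that all four keys stand up. Leave the jars, vial, small bottle and timer where they stand.

Things in the scene. Friction and masses are not known exactly. Their poses are not given: they have to be found in the camera images.
- stirrer: low white four-place stirrer, fixed to the worktop, 170 mm deep (x), 220 mm wide (y), deck at 45 mm. Origin: centre of its underside; x to its back, y to its left end as seen from the robot. Four keys in a row along y, 48 mm apart, 52 mm in front of the centre; four round steel plates 43 mm behind the centre, on which a jar and a vial stand. Nothing stands above the keys.
- key_1: one of four identical square white keys, cap 26 x 26 mm; its number tells neither its place nor its state. Origin: centre of the cap's top face, z up. Height of the top above the worktop: 59 mm when up, 55 mm when latched, 52 mm pushed in to the stop of its travel (all four keys).
- key_2: one of four identical square white keys, cap 26 x 26 mm; its number tells neither its place nor its state. Origin: centre of the cap's top face, z up. Feel (all four keys): an up key begins to sink under 1.2 N, 1 mm more for each further 0.45 N, and springs back; a latched key is firm below 3 N.
- key_3: one of four identical square white keys, cap 26 x 26 mm; its number tells neither its place nor its state. Origin: centre of the cap's top face, z up. Action (all four keys): pushed in to its stop (5 N is enough) and let go, a latched key springs fully up; an up key must not be pushed in more than 5 mm.
- key_4: one of four identical square white keys, cap 26 x 26 mm; its number tells neither its place nor its state. Origin: centre of the cap's top face, z up. Heights, feel and action as told for the other keys.
- jar_on_plate: glass sample jar with black screw cap, 45 mm across, 61 mm high, standing on a stirring plate; loose, a bystander. Origin: centre of its underside.
- vial_on_plate: small glass vial with black cap, 22 mm across, 56 mm high, standing on a stirring plate; loose, a bystander. Origin: centre of its underside.
- jar_beside: glass sample jar with black cap, 45 mm across, 61 mm high, on the worktop just right of the stirrer; loose, a bystander. Origin: centre of its underside.
- small_bottle: small white bottle with black cap, 32 mm across, 77 mm high, on the worktop just right of the stirrer; loose, a bystander. Origin: centre of its underside.
- bench_timer: small white timer lying face up, 58 x 62 x 20 mm, left of the stirrer; loose, a bystander. Origin: centre of its underside.

How it is judged:
By the outcome, as a careful person would: the job done as asked, in the order asked, and still so for the second after the job is handed in, with the robot touching nothing.
It also fails if it takes over 51 s, if anything falls off the work surface, if the arm or the gripper's body presses on something with over 40 N, if the wrist force passes 120 N, or if a joint passes its speed limit or range.

### The arm

A 6-joint arm with a two-finger parallel gripper is mounted at the origin on a cart in front of the work surface, level with it; the furniture and walls round the work are solid. World frame = base frame: x ahead of the robot, y to its left, z up, the work surface at z = 0. Lengths are in m, angles in rad, forces in N, time in s.
With the tool pointing down it reaches from about 0.35 to 0.775 m from the base axis. Payload 7.3 kg.
Tool frame: the origin (TCP) lies at the very end of the fingers, on their centre line; the grasp point (between the pads) lies 19 mm behind it; z points along the fingers, y is the line along which they close (so a half turn about z gives the same grasp; the last joint's range is limited). The gripper opens to 92 mm and grips with 3 to 60 N. Pads are 19 mm wide; open, the fingers measure 130 mm over their backs; the gripper's body (75 mm by 190 mm) begins 47 mm behind the grasp point.
Start: joints at [-1.455, 0.342, 1.524, -0, 1.275, -0.146], TCP at [0.136, -0.507, 0.227] pointing down, gripper open.
Joint ranges: [-2.53, 2.53], [-0.77, 2.02], [0.04, 2.7], [-1, 4.14], [0.28, 2.66], [-3.11, 3.11]. Speed limits (rad/s): [2.57, 2.57, 3.14, 3.14, 3.14, 3.14].

### API

Orientations are given as [roll, pitch, yaw] about the fixed x, y, z axes, in that order (R = Rz(yaw) Ry(pitch) Rx(roll)).
In Python, from cell import robot gives the robot as it stands. The module is installed in compiled form; this text tells all that it offers.
- The arm moves only by the tool arm_command, never from a script. Its argument "moves" is a list of rows, each a list of 3 entries, a list of its own where there are three numbers: the shift along the tool's x, y, z in m, then the turn, a rotation vector about the tool's x, y, z in rad, then the finger opening in m, from 0 to 0.0918. In form: [[[dx, dy, dz], [ax, ay, az], claw], ...]. A call has exactly 5 rows; each row is the pose to reach, as a shift and turn from the pose commanded when the call began, along the tool's axes at that moment; what a row does not reach only later rows make up. A row lasts 1/10 s, in which the tool goes at most 50 mm and 8.59 degrees, less where a joint would pass 70% of its speed; a pose out of reach is approached as far as the arm can. A call with a gripper value outside its range is refused whole. The fingers move at their own pace and stop on an object; "squeeze" is the grip in N (left out, the last holds). Time passes only in rows, so rows that repeat a pose let the fingers close, or fill a call up. It gives the time, the measured TCP pose, the force, the opening and the grip force at its end, in the units of the state.
- robot.observe(): the state, without advancing time (a new reading comes with each control period).
- robot.read_camera(name): name is "side" or "top" or "wrist"; returns the picture (480x640x3 uint8, red, green, blue); there is no depth.
- robot.camera_model(name): a dict with "fx", "fy", "cx", "cy" (pixels), "R" (3x3) and "t" (3): a world point X has camera coordinates R X + t. Camera axes: x right, y down, z forward; pixel columns grow to the right and rows downward; lengths in m; the calibration is good to about 2 mm. The wrist camera is an equidistant fisheye: a pixel r from the principal point sees the ray r / f radians off the axis. A picture is of the moment at which its call begins: read the wrist's pose just before it. camera_model takes no time and is no camera call; for the wrist camera it gives the pose at the moment of the call.
- robot.hand_in(): hands the job in; it is judged then, once.
The state is a dict: "time": time; "qpos": joint angles; "qvel": joint speeds; "joint_efforts": joint torques, N m; "tool_pos": TCP position; "tool_rot": TCP orientation; "contact_force": force on the tool from outside, world axes, zero at the start; "torque": the same for the moment, N m; "opening": finger opening in m; "grip_force": force on a finger pad.
Only numpy, scipy, OpenCV 4.12 (cv2) and the standard library are available. Lean on these libraries where they do the work, as an engineer would, in place of code of your own. Each camera call takes 0.05 s, during which the arm holds its last target. There are 200 camera calls.

## Working session

There is one attempt and no reset: what is moved stays moved. The work goes in short steps, Python scripts to look and compute and a tool call to move; the robot and the scene stay as the last step left them, time stands still between calls to the robot, and variables do not carry over. Pictures are saved under pics/ and viewed, at most 10 in all, crops included, and the job is handed in when it is done.

Besides the shell and the picture viewer there is one more tool, called after "Call:" by a JSON object that holds its "api" and its "payload". arm_command: Moves the arm, as the interface text tells. Its arguments: {"type":"object","properties":{"moves":{"type":"array"},"squeeze":{"type":"number"}},"required":["moves"]}

```bash
mkdir -p pics; python3 - <<'E'
from cell import robot
import cv2
print(robot.observe())
for n in("top","side"):
    cv2.imwrite(f"pics/{n}0.png",robot.read_camera(n)[:,:,::-1]); print(n,robot.camera_model(n))
E
```

```text
{'time': 0.0, 'qpos': array([-1.45502593e+00,  3.42714846e-01,  1.52501770e+00, -2.74459868e-05,
        1.27538604e+00, -1.46003135e-01]), 'qvel': array([ 0.00079677, -0.00011991, -0.00042711,  0.00087889, -0.00015037,
        0.00050802]), 'joint_efforts': array([ 6.86977401e-04, -4.31245637e+01, -2.44225341e+01,  7.18239974e-02,
        5.59992052e-02, -1.03805205e-04]), 'tool_pos': array([ 0.13583134, -0.50670465,  0.22604881]), 'tool_rot': array([-3.14007914e+00, -1.96034208e-04,  2.61781391e-01]), 'contact_force': array([-0.81567644,  0.34867381,  0.01331828]), 'torque': array([-0.02321938,  0.02452428, -0.03337384]), 'grip_force': 0.0, 'opening': 0.09131873673097207}
top {'fx': 531.8457290689241, 'fy': 531.8457290689241, 'cx': 316.2581701164886, 'cy': 242.0468748660326, 'R': array([[ 0.00205669, -0.9999927 , -0.00322071],
       [-0.99568597, -0.00174904, -0.09277066],
       [ 0.09276435,  0.00339762, -0.99568229]]), 't': array([0.00798413, 0.57120074, 0.85738709])}
side {'fx': 434.6164059144646, 'fy': 434.6164059144646, 'cx': 315.2575861743609, 'cy': 238.30774552137382, 'R': array([[ 0.86943223, -0.49393695, -0.01067181],
       [-0.26242847, -0.44341208, -0.85703969],
       [ 0.41859156,  0.74793851, -0.51513987]]), 't': array([-0.490058  ,  0.19417127,  0.61451528])}
```

View pics/top0.png

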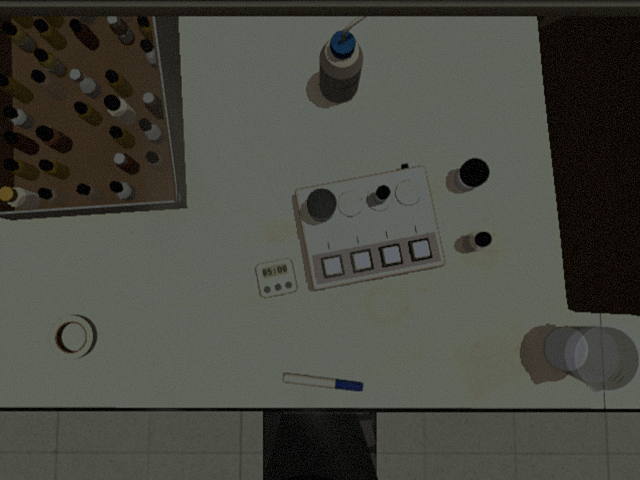

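View pics/side0.png

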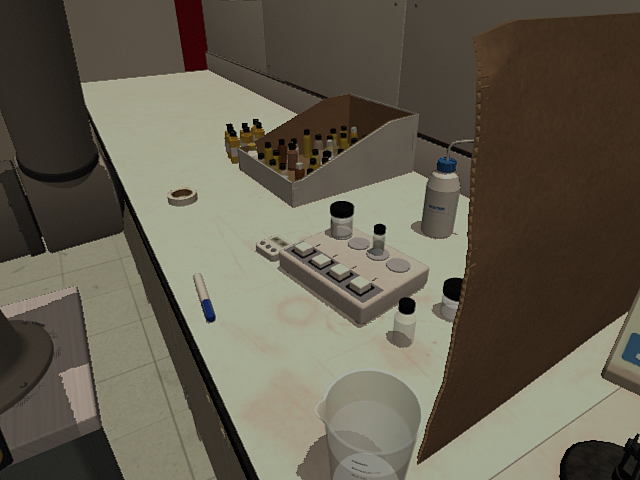

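```bash
cat > h.py <<'E'
import numpy as np, cv2
from cell import robot
def ray(n,u,v):
    m=robot.camera_model(n); R,t=m['R'],m['t']
    return -R.T@t, R.T@np.array([(u-m['cx'])/m['fx'],(v-m['cy'])/m['fy'],1])
def at(n,u,v,z):
    c,d=ray(n,u,v); return (c+d*(z-c[2])/d[2])
def pix(n,X):
    m=robot.camera_model(n); p=m['R']@X+m['t']; return np.round([m['cx']+m['fx']*p[0]/p[2],m['cy']+m['fy']*p[1]/p[2]],1)
E
python3 - <<'E'
from h import *
np.set_printoptions(precision=4,suppress=True)
for p in [(333,266),(362,261),(391,255),(420,249)]: print(at("top",*p,.057))
print("panel base",at("top",538,15,0),at("top",570,308,0),"side",at("side",420,462,0))
b=at("side",420,462,0)
for z in (.2,.3,.4,.5): print(z,pix("side",b+[0,0,z]),pix("top",b+[0,0,z]))
for z in (0,.1,.15,.2): print('beaker',z,at("top",600,360,z),at("side",375,395,z))
t=cv2.imread("pics/top0.png")[225:295,290:450];s=cv2.imread("pics/side0.png")[230:310,270:400]
a=cv2.resize(t,(780,341),interpolation=3);b=cv2.resize(s,None,fx=3.2,fy=3.2,interpolation=3)
o=np.zeros((600,780,3),np.uint8);o[:341]=np.clip(a*1.5,0,255);o[342:342+256,:416]=b;cv2.imwrite("pics/c.png",o)
E
```

```text
[ 0.53   -0.0179  0.057 ]
[ 0.538  -0.0642  0.057 ]
[ 0.5477 -0.1107  0.057 ]
[ 0.5575 -0.1572  0.057 ]
panel base [ 0.9804 -0.3848  0.    ] [ 0.4625 -0.4199  0.    ] side [ 0.4655 -0.4159  0.    ]
0.2 [445.  331.8] [638.6 310.4]
0.3 [463.  237.5] [691.7 313.5]
0.4 [487.5 109.9] [766.  317.8]
0.5 [522.5 -72.4] [877.2 324.3]
beaker 0 [ 0.3761 -0.4664  0.    ] [ 0.4764 -0.3146 -0.    ]
beaker 0.1 [ 0.3886 -0.4143  0.1   ] [ 0.4227 -0.3776  0.1   ]
beaker 0.15 [ 0.3948 -0.3883  0.15  ] [ 0.3959 -0.4091  0.15  ]
beaker 0.2 [ 0.401  -0.3622  0.2   ] [ 0.369  -0.4406  0.2   ]
```

View pics/c.png

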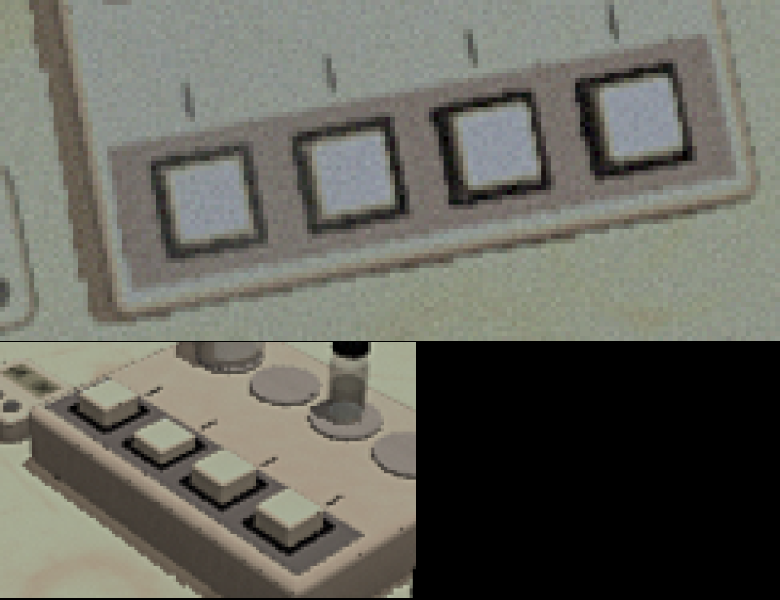

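The second key from the left looks like the latched one, because its cap sits low in the side view. I'll confirm that by touch. The keys' world positions run from (0.530,-0.018) to (0.557,-0.157). First I swing in at short radius, clear of the panel and beaker, with the fingers closing.

Call:
{"api": "arm_command", "payload": {"moves": [[[0.05, -0.04, 0], [0, 0, 0], 0], [[0.1, -0.08, 0], [0, 0, 0], 0], [[0.15, -0.12, 0], [0, 0, 0], 0], [[0.2, -0.16, 0], [0, 0, 0], 0], [[0.25, -0.2, 0], [0, 0, 0], 0]], "squeeze": 5}}

```text
time: 0.6
tool_pos: [0.2846, -0.3039, 0.2265]
tool_rot: [-3.141, -0.0, 0.261]
contact_force: [0.8, -0.8, 0.5]
opening: 0.0561
grip_force: 0.0
```

Call:
{"api": "arm_command", "payload": {"moves": [[[0, 0, 0], [0, 0, 0], 0], [[0, 0, 0], [0, 0, 0], 0], [[0, 0, 0], [0, 0, 0], 0], [[0, 0, 0], [0, 0, 0], 0], [[0, 0, 0], [0, 0, 0], 0]]}}

```text
time: 1.1
tool_pos: [0.2834, -0.3067, 0.2265]
tool_rot: [-3.141, 0.0, 0.259]
contact_force: [0.1, 0.4, -0.1]
opening: 0.0164
grip_force: 0.0
```

Call:
{"api": "arm_command", "payload": {"moves": [[[0.031, -0.022, 0], [0, 0, 0.01], 0], [[0.062, -0.043, 0], [0, 0, 0.03], 0], [[0.094, -0.065, 0], [0, 0, 0.065], 0], [[0.125, -0.086, 0], [0, 0, 0.065], 0], [[0.157, -0.108, 0], [0, 0, 0.065], 0]]}}

```text
time: 1.6
tool_pos: [0.4084, -0.1605, 0.2267]
tool_rot: [3.141, 0.0, 0.195]
contact_force: [0.1, -0.7, 0.6]
opening: 0.0004
grip_force: 0.0
```

```bash
python3 - <<'E'
from h import *
o=robot.observe();print(o['time'],o['tool_pos'],o['tool_rot'],o['contact_force'],o['opening'])
E
```

```text
1.6 [ 0.40836979 -0.16049119  0.22669146] [3.14131735e+00 1.22917859e-05 1.94761300e-01] [ 0.14434714 -0.65590639  0.60514267] 0.000388917224660622
```

Call:
{"api": "arm_command", "payload": {"moves": [[[0.035, -0.03, 0.01], [0, 0, 0], 0], [[0.07, -0.06, 0.03], [0, 0, 0], 0], [[0.105, -0.09, 0.06], [0, 0, 0], 0], [[0.147, -0.116, 0.09], [0, 0, 0], 0], [[0.147, -0.116, 0.127], [0, 0, 0], 0]]}}

```text
time: 2.1
tool_pos: [0.5335, -0.0167, 0.1001]
tool_rot: [3.14, -0.007, 0.198]
contact_force: [1.2, -1.3, -0.1]
opening: 0.0002
grip_force: 0.0
```

Call:
{"api": "arm_command", "payload": {"moves": [[[0, 0, 0], [0, 0, 0], 0], [[0, 0, 0], [0, 0, 0], 0], [[0, 0, 0], [0, 0, 0], 0], [[0, 0, 0], [0, 0, 0], 0], [[0, 0, 0], [0, 0, 0], 0]]}}

```text
time: 2.6
tool_pos: [0.5298, -0.0192, 0.1014]
tool_rot: [3.14, -0.003, 0.196]
contact_force: [-0.3, -0.3, 0.0]
opening: 0.0005
grip_force: 0.0
```

```bash
python3 - <<'E'
from h import *
for n in("side","wrist"):
    m=robot.camera_model(n);cv2.imwrite(f"pics/{n}1.png",robot.read_camera(n)[:,:,::-1])
print(m)
o=robot.observe();print(o['time'],o['tool_pos'],o['tool_rot'],o['contact_force'],o['opening'])
f=[]
for i in range(6):
    robot.read_camera("side");f.append(robot.observe()['contact_force'])
print(np.round(f,2))
# predicted key positions in the wrist fisheye
for p in [(.530,-.0179),(.538,-.0642),(.5477,-.1107),(.5575,-.1572)]:
    c=m['R']@np.array([*p,.058])+m['t'];th=np.arctan2(np.hypot(c[0],c[1]),c[2]);k=np.hypot(c[0],c[1])
    print(m['cx']+m['fx']*th*c[0]/k,m['cy']+m['fy']*th*c[1]/k)
E
```

```text
{'fx': 371.64829954431775, 'fy': 371.64829954431775, 'cx': 319.9743852452596, 'cy': 239.84668864477462, 'R': array([[ 0.1948771 , -0.98082512,  0.00223733],
       [-0.94731607, -0.18762714,  0.2595926 ],
       [-0.25419516, -0.05270812, -0.96571563]]), 't': array([-0.12297292,  0.49782808,  0.4018741 ])}
2.7 [ 0.52953103 -0.01881209  0.10084471] [ 3.14075929e+00 -1.83377099e-03  1.96031281e-01] [ 0.02203557 -0.15702219  0.01597637] 2.28497423050471e-05
[[-0.63 -0.2   0.38]
 [-0.3   0.53 -0.39]
 [-0.52  0.49 -0.93]
 [ 0.2  -0.9  -0.37]
 [-0.3  -0.54 -0.76]
 [-0.08  0.05 -0.44]]
316.47227036758716 264.63234039592027
397.3554789817367 266.12936982812806
472.31508839540265 264.2456266343499
536.2786605244561 261.86661933670337
```

View pics/wrist1.png

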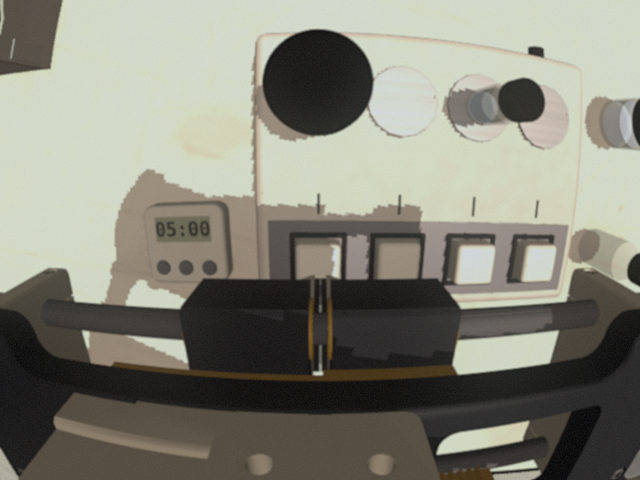

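View pics/side1.png

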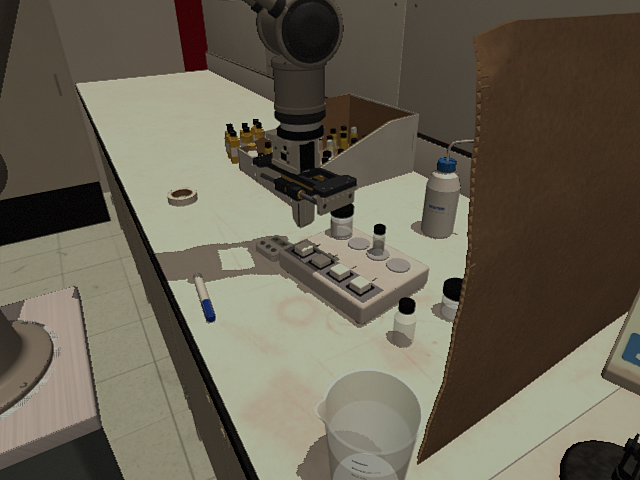

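The wrist view shows the keys at about (318,258), (397,260), (472,263) and (537,262), which matches my predictions. The side view shows the second key from the left lower than the rest. Now I lower over key 1.

Call:
{"api": "arm_command", "payload": {"moves": [[[0, 0, 0.01], [0, 0, 0], 0], [[0, 0, 0.02], [0, 0, 0], 0], [[0, 0, 0.03], [0, 0, 0], 0], [[0, 0, 0.037], [0, 0, 0], 0], [[0, 0, 0.037], [0, 0, 0], 0]]}}

```text
time: 3.5
tool_pos: [0.5283, -0.0181, 0.0612]
tool_rot: [-3.141, 0.003, 0.197]
contact_force: [1.3, 0.2, 0.4]
opening: 0.0004
grip_force: 0.0
```

```bash
cat >> h.py <<'E'
def sense(n=6):
    f=[];p=[]
    for i in range(n):
        robot.read_camera("side");o=robot.observe();f.append(o['contact_force']);p.append(o['tool_pos'])
    print(round(o['time'],2),'F',np.round(np.mean(f,0),2),'z',np.round(np.array(p)[:,2]*1e3,2),'p',np.round(np.mean(p,0)*1e3,2),np.round(o['tool_rot'],4))
E
python3 -c "
from h import *
sense()"
```

```text
3.8 F [ 0.03 -0.06 -0.08] z [61.91 62.44 62.8  63.01 63.1  63.11] p [529.35 -18.32  62.73] [ 3.1411e+00 -8.0000e-04  1.9690e-01]
```

Call:
{"api": "arm_command", "payload": {"moves": [[[0, 0, 0.002], [0, 0, 0], 0], [[0, 0, 0.0035], [0, 0, 0], 0], [[0, 0, 0.0045], [0, 0, 0], 0], [[0, 0, 0.0053], [0, 0, 0], 0], [[0, 0, 0.0059], [0, 0, 0], 0]]}}

```text
time: 4.3
tool_pos: [0.5293, -0.0183, 0.0569]
tool_rot: [3.141, -0.0, 0.197]
contact_force: [0.5, -0.5, 2.1]
opening: 0.0002
grip_force: 1.1
```

```bash
python3 -c "
from h import *
sense()"
```

```text
4.6 F [ 0.06 -0.25  2.24] z [56.83 56.86 56.9  56.9  56.91 56.91] p [529.32 -18.32  56.88] [ 3.1414e+00 -2.0000e-04  1.9680e-01]
```

Key 1 sank 2 mm at 2.2 N, so it is up and has been tapped. On to key 2.

Call:
{"api": "arm_command", "payload": {"moves": [[[0, 0, -0.006], [0, 0, 0], 0], [[0, 0, -0.012], [0, 0, 0], 0], [[0, 0.016, -0.012], [0, 0, 0], 0], [[0, 0.034, -0.012], [0, 0, 0], 0], [[0, 0.048, -0.012], [0, 0, 0], 0]]}}

```text
time: 5.1
tool_pos: [0.539, -0.0671, 0.0689]
tool_rot: [3.141, -0.0, 0.196]
contact_force: [-0.1, 0.1, 0.4]
opening: 0.0002
grip_force: 0.0
```

Call:
{"api": "arm_command", "payload": {"moves": [[[0, 0, 0], [0, 0, 0], 0], [[0, 0, 0.003], [0, 0, 0], 0], [[0, 0, 0.006], [0, 0, 0], 0], [[0, 0, 0.008], [0, 0, 0], 0], [[0, 0, 0.009], [0, 0, 0], 0]]}}

```text
time: 5.6
tool_pos: [0.5383, -0.0648, 0.0594]
tool_rot: [-3.141, 0.001, 0.197]
contact_force: [-0.1, -0.0, -1.3]
opening: 0.0005
grip_force: 0.0
```

```bash
python3 -c "
from h import *
sense()"
```

```text
5.9 F [ 0.29  0.16 -0.26] z [59.39 59.59 59.76 59.84 59.88 59.92] p [538.58 -65.1   59.73] [ 3.1414e+00 -2.0000e-04  1.9700e-01]
```

Call:
{"api": "arm_command", "payload": {"moves": [[[0, 0, 0.0008], [0, 0, 0], 0], [[0, 0, 0.0015], [0, 0, 0], 0], [[0, 0, 0.0022], [0, 0, 0], 0], [[0, 0, 0.0028], [0, 0, 0], 0], [[0, 0, 0.0028], [0, 0, 0], 0]]}}

```text
time: 6.4
tool_pos: [0.5386, -0.0654, 0.0569]
tool_rot: [3.142, 0.0, 0.197]
contact_force: [0.6, 0.0, 0.5]
opening: 0.0005
grip_force: 0.0
```

```bash
python3 -c "
from h import *
sense()"
```

```text
6.7 F [0.28 0.04 0.05] z [56.95 56.98 56.99 57.01 57.02 57.05] p [538.6  -65.38  57.  ] [ 3.1415e+00 -1.0000e-04  1.9680e-01]
```

Key 2 gives no force at 57 mm, so it is the latched one. I'll approach it gently.

Call:
{"api": "arm_command", "payload": {"moves": [[[0, 0, 0.0004], [0, 0, 0], 0], [[0, 0, 0.0008], [0, 0, 0], 0], [[0, 0, 0.0012], [0, 0, 0], 0], [[0, 0, 0.0015], [0, 0, 0], 0], [[0, 0, 0.0016], [0, 0, 0], 0]]}}

```text
time: 7.2
tool_pos: [0.5386, -0.0654, 0.0554]
tool_rot: [3.142, 0.0, 0.197]
contact_force: [0.6, 0.2, 0.9]
opening: 0.0006
grip_force: 0.3
```

Call:
{"api": "arm_command", "payload": {"moves": [[[0, 0, 0.0001], [0, 0, 0], 0], [[0, 0, 0.0002], [0, 0, 0], 0], [[0, 0, 0.0002], [0, 0, 0], 0], [[0, 0, 0.0002], [0, 0, 0], 0], [[0, 0, 0.0002], [0, 0, 0], 0]]}}

```text
time: 7.7
tool_pos: [0.5386, -0.0654, 0.0553]
tool_rot: [3.142, -0.0, 0.197]
contact_force: [-1.5, 0.5, 3.0]
opening: 0.0003
grip_force: 1.3
```

```bash
python3 -c "
from h import *
sense()"
```

```text
8.0 F [-1.24  0.31  2.83] z [55.31 55.3  55.28 55.3  55.28 55.26] p [538.61 -65.37  55.29] [ 3.1415 -0.      0.1968]
```

Contact at about 2.8 N with the key firm and not sinking. I'll lift and move to key 3.

Call:
{"api": "arm_command", "payload": {"moves": [[[0, 0, -0.006], [0, 0, 0], 0], [[0, 0, -0.012], [0, 0, 0], 0], [[0, 0.016, -0.012], [0, 0, 0], 0], [[0, 0.034, -0.012], [0, 0, 0], 0], [[0, 0.048, -0.012], [0, 0, 0], 0]]}}

```text
time: 8.5
tool_pos: [0.5485, -0.1147, 0.0672]
tool_rot: [3.141, -0.0, 0.196]
contact_force: [0.9, -0.0, 0.8]
opening: 0.0005
grip_force: 0.0
```

Call:
{"api": "arm_command", "payload": {"moves": [[[0, 0, 0], [0, 0, 0], 0], [[0, 0, 0.002], [0, 0, 0], 0], [[0, 0, 0.004], [0, 0, 0], 0], [[0, 0, 0.005], [0, 0, 0], 0], [[0, 0, 0.005], [0, 0, 0], 0]]}}

```text
time: 9.0
tool_pos: [0.5478, -0.1119, 0.0619]
tool_rot: [-3.141, 0.001, 0.198]
contact_force: [0.7, 0.6, -0.3]
opening: 0.0003
grip_force: 0.0
```

```bash
python3 -c "
from h import *
cv2.imwrite('pics/w2.png',robot.read_camera('wrist')[200:320,230:600,::-1].repeat(2,0).repeat(2,1))
sense()"
```

```text
9.35 F [ 0.16 -0.08 -0.46] z [62.2  62.27 62.29 62.31 62.28 62.32] p [ 548.04 -112.24   62.28] [ 3.1414e+00 -2.0000e-04  1.9690e-01]
```

View pics/w2.png

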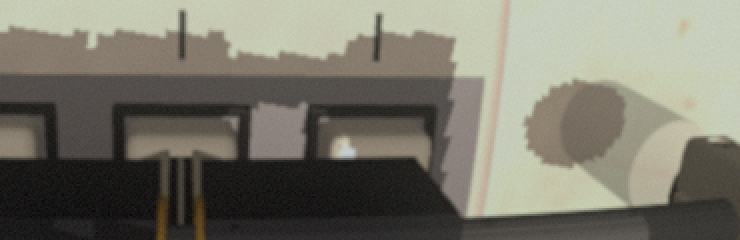

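The fingers are centred on key 3: its cap spans columns 125–240 of the crop and the finger line is at 180. Now I tap it.

Call:
{"api": "arm_command", "payload": {"moves": [[[0, 0, 0.002], [0, 0, 0], 0], [[0, 0, 0.0033], [0, 0, 0], 0], [[0, 0, 0.0042], [0, 0, 0], 0], [[0, 0, 0.0049], [0, 0, 0], 0], [[0, 0, 0.0053], [0, 0, 0], 0]]}}

```text
time: 9.85
tool_pos: [0.548, -0.1125, 0.057]
tool_rot: [3.141, -0.0, 0.197]
contact_force: [-0.5, 0.3, 2.0]
opening: 0.0001
grip_force: 1.1
```

```bash
python3 -c "
from h import *
sense()"
```

```text
10.15 F [-0.59  0.05  2.24] z [56.93 56.95 57.   56.98 56.99 56.98] p [ 548.02 -112.46   56.97] [ 3.1415e+00 -1.0000e-04  1.9680e-01]
```

Call:
{"api": "arm_command", "payload": {"moves": [[[0, 0, -0.006], [0, 0, 0], 0], [[0, 0, -0.012], [0, 0, 0], 0], [[0, 0.016, -0.012], [0, 0, 0], 0], [[0, 0.034, -0.012], [0, 0, 0], 0], [[0, 0.048, -0.012], [0, 0, 0], 0]]}}

```text
time: 10.65
tool_pos: [0.5578, -0.1618, 0.0689]
tool_rot: [3.141, -0.0, 0.196]
contact_force: [-0.5, 0.2, -0.2]
opening: 0.0003
grip_force: 0.0
```

Call:
{"api": "arm_command", "payload": {"moves": [[[0, 0, 0], [0, 0, 0], 0], [[0, 0, 0.002], [0, 0, 0], 0], [[0, 0, 0.004], [0, 0, 0], 0], [[0, 0, 0.006], [0, 0, 0], 0], [[0, 0, 0.006], [0, 0, 0], 0]]}}

```text
time: 11.15
tool_pos: [0.5571, -0.1589, 0.0625]
tool_rot: [-3.141, 0.001, 0.197]
contact_force: [0.3, -0.0, 0.3]
opening: 0.0005
grip_force: 0.0
```

```bash
python3 -c "
from h import *
sense()"
```

```text
11.45 F [-0.12  0.12 -0.33] z [62.7  62.88 62.97 63.01 63.04 63.04] p [ 557.41 -159.26   62.94] [ 3.1414e+00 -2.0000e-04  1.9700e-01]
```

Key 3 is tapped. Now key 4, then back over key 2.

Call:
{"api": "arm_command", "payload": {"moves": [[[0, 0, 0.002], [0, 0, 0], 0], [[0, 0, 0.0036], [0, 0, 0], 0], [[0, 0, 0.0047], [0, 0, 0], 0], [[0, 0, 0.0056], [0, 0, 0], 0], [[0, 0, 0.006], [0, 0, 0], 0]]}}

```text
time: 11.95
tool_pos: [0.5574, -0.1595, 0.057]
tool_rot: [3.142, -0.0, 0.197]
contact_force: [0.2, -0.3, 2.4]
opening: 0.0004
grip_force: 1.1
```

```bash
python3 -c "
from h import *
sense()"
```

```text
12.25 F [-0.6   0.35  2.35] z [56.93 56.98 57.03 57.02 57.03 56.99] p [ 557.39 -159.52   57.  ] [ 3.1415 -0.      0.1968]
```

Call:
{"api": "arm_command", "payload": {"moves": [[[0, 0, -0.006], [0, 0, 0], 0], [[0, 0, -0.012], [0, 0, 0], 0], [[0, -0.02, -0.014], [0, 0, 0], 0], [[0, -0.044, -0.014], [0, 0, 0], 0], [[0, -0.07, -0.014], [0, 0, 0], 0]]}}

```text
time: 12.75
tool_pos: [0.5431, -0.0895, 0.0711]
tool_rot: [-3.142, -0.0, 0.196]
contact_force: [0.4, -0.5, -0.6]
opening: 0.0005
grip_force: 0.0
```

Call:
{"api": "arm_command", "payload": {"moves": [[[0, -0.016, 0], [0, 0, 0], 0], [[0, -0.026, 0], [0, 0, 0], 0], [[0, -0.026, 0], [0, 0, 0], 0], [[0, -0.026, 0.003], [0, 0, 0], 0], [[0, -0.026, 0.006], [0, 0, 0], 0]]}}

```text
time: 13.25
tool_pos: [0.5389, -0.0662, 0.0647]
tool_rot: [3.141, -0.0, 0.196]
contact_force: [0.2, -0.6, -0.2]
opening: 0.0003
grip_force: 0.0
```

```bash
python3 -c "
from h import *
sense()"
```

```text
13.55 F [-0.14  0.27 -0.11] z [64.09 64.23 64.44 64.6  64.73 64.85] p [538.54 -65.97  64.49] [3.1415 0.     0.1962]
```

All four are tapped. Now I press key 2 fully in.

Call:
{"api": "arm_command", "payload": {"moves": [[[0, 0, 0.003], [0, 0, 0], 0], [[0, 0, 0.006], [0, 0, 0], 0], [[0, 0, 0.009], [0, 0, 0], 0], [[0, 0, 0.011], [0, 0, 0], 0], [[0, 0, 0.0125], [0, 0, 0], 0]]}}

```text
time: 14.05
tool_pos: [0.5386, -0.0653, 0.0525]
tool_rot: [3.142, 0.0, 0.197]
contact_force: [-0.8, -0.3, 4.2]
opening: 0.0003
grip_force: 2.1
```

Call:
{"api": "arm_command", "payload": {"moves": [[[0, 0, 0.0003], [0, 0, 0], 0], [[0, 0, 0.0005], [0, 0, 0], 0], [[0, 0, 0.0007], [0, 0, 0], 0], [[0, 0, 0.0008], [0, 0, 0], 0], [[0, 0, 0.0008], [0, 0, 0], 0]]}}

```text
time: 14.55
tool_pos: [0.5386, -0.0654, 0.0522]
tool_rot: [3.141, -0.0, 0.197]
contact_force: [-2.7, 0.6, 7.5]
opening: 0.0005
grip_force: 3.6
```

```bash
python3 -c "
from h import *
sense()"
```

```text
14.85 F [-2.37  0.49  7.34] z [52.25 52.24 52.23 52.2  52.24 52.2 ] p [538.58 -65.37  52.23] [ 3.1413e+00 -2.0000e-04  1.9690e-01]
```

The key is at its stop, at 52.2 mm and 7.3 N. I lift off and back away so I can see.

Call:
{"api": "arm_command", "payload": {"moves": [[[0, 0, -0.005], [0, 0, 0], 0], [[0, 0, -0.015], [0, 0, 0], 0], [[0, 0, -0.035], [0, 0, 0], 0], [[0, 0, -0.06], [0, 0, 0], 0], [[0, 0, -0.09], [0, 0, 0], 0]]}}

```text
time: 15.35
tool_pos: [0.538, -0.0652, 0.1422]
tool_rot: [-3.141, 0.002, 0.197]
contact_force: [0.5, 0.1, -0.0]
opening: 0.0006
grip_force: 0.0
```

Call:
{"api": "arm_command", "payload": {"moves": [[[-0.03, 0, -0.02], [0, 0, 0], 0], [[-0.06, 0, -0.03], [0, 0, 0], 0], [[-0.08, 0, -0.03], [0, 0, 0], 0], [[-0.1, 0, -0.03], [0, 0, 0], 0], [[-0.1, 0, -0.03], [0, 0, 0], 0]]}}

```text
time: 15.85
tool_pos: [0.4387, -0.0849, 0.1722]
tool_rot: [-3.142, 0.001, 0.196]
contact_force: [0.6, -0.5, -0.4]
opening: 0.0007
grip_force: 0.0
```

```bash
python3 -c "
from h import *
sense(4)
s=robot.read_camera('side')[:,:,::-1]; a=s[190:340,240:480]
b=robot.read_camera('wrist')[:,:,::-1]
o=np.zeros((600,720,3),np.uint8);o[:300,:480]=cv2.resize(a,(480,300),interpolation=3);o[300:,:400]=cv2.resize(b,(400,300))
c=s[230:310,270:400];o[300:500,400:]=cv2.resize(c,(320,200),interpolation=3)
cv2.imwrite('pics/e.png',o)"
```

```text
16.05 F [-0.15 -0.29 -0.26] z [172.27 172.23 172.05 171.84] p [441.05 -85.03 172.1 ] [ 3.1411e+00 -9.0000e-04  1.9690e-01]
```

View pics/e.png

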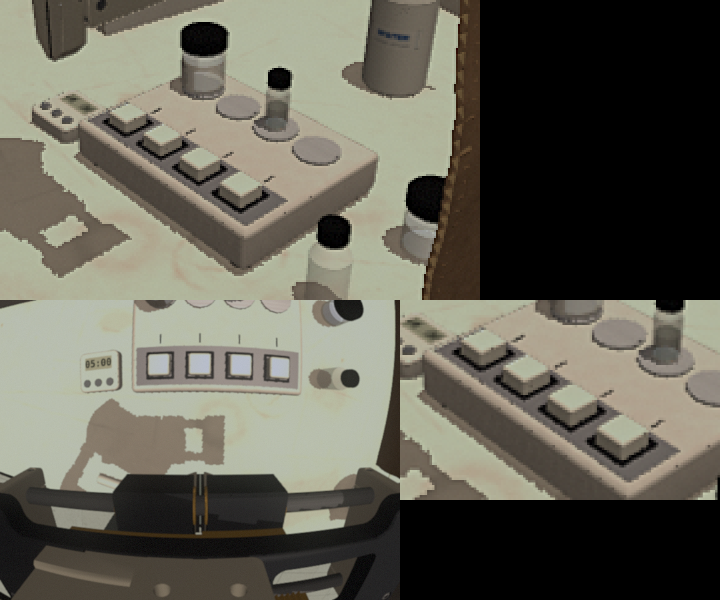

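All four keys now stand equally high: in the side crop, key 2 at (163,140) has the same side-face height as its neighbours. The bystanders are undisturbed.

```bash
python3 -c "
from cell import robot
print(robot.hand_in())"
```

```text
the job is handed in; nothing more can be done
None
```

I tapped all four keys from left to right, pressed in and released the latched key (second from left), and handed in at about 16 s with all four standing up and the jars, vial, bottle and timer unmoved.

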